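# Show a trainee the next specimen and where it goes on the microscope

### The job

Set a trainee up at the microscope: press the green lamp key on the control box and let it go, then point out the next specimen by holding the fingertips just above the face of the copper mount in the tray for about two seconds, then point just as closely at the opening in the microscope's stage where it belongs, and finish still pointing there. Touch neither the mounts nor the microscope, do not come low over any of the other mounts, and leave the other keys and everything else on the bench as they are.

Things in the scene. Friction and masses are not known exactly. Their poses are not given: they have to be found in the camera images.
- mount_copper: The copper mount in the specimen tray: upright black resin cylinder, diameter 30, height 22, polished face up; origin at the centre of its underside, so the face lies 22 above it, z up. Loose, 30 g. Its face shows a copper-red disc of diameter 19 in the black resin. This is the specimen to point at.
- mount_brass: Brass mount in the specimen tray: upright black resin cylinder, diameter 30, height 22, polished face up; origin at the centre of its underside, so the face lies 22 above it, z up. Loose, 30 g. Its face shows a yellow bar 22 x 8. Stays untouched.
- mount_steel: Steel mount in the specimen tray: upright black resin cylinder, diameter 30, height 22, polished face up; origin at the centre of its underside, so the face lies 22 above it, z up. Loose, 30 g. Its face shows a bright grey square 14 x 14. Stays untouched.
- mount_iron: Cast iron mount in the specimen tray: upright black resin cylinder, diameter 30, height 22, polished face up; origin at the centre of its underside, so the face lies 22 above it, z up. Loose, 30 g. Its face shows a dark grey disc of diameter 19. Stays untouched.
- mount_tube: Aluminium tube mount in the specimen tray: upright black resin cylinder, diameter 30, height 22, polished face up; origin at the centre of its underside, so the face lies 22 above it, z up. Loose, 30 g. Its face shows a pale ring, 21 outside and 13 inside. Stays untouched.
- tray: Fixed white specimen tray, 100 (its x) x 150 (its y) x 16 high, walls 3, two rows of three cells about 47 apart; the five mounts stand in its cells in any order, one cell is empty. Origin at the centre of its underside. The other fixed equipment along the left side and the back of the bench stands no higher than 245.
- microscope: Fixed cream and black inverted microscope, about 480 long and 190 wide (the camera on one side reaches 140 from the middle); origin on the bench, under the optical axis. Its eyepieces point to its own -x (out to 200, up to 250 high), its lamp house to its +x (out to 280, up to 230 high). The black stage on top is 160 x 180, top face 228 above the bench. Nothing stands above the stage.
- stage_opening (a point): Centre of the round opening (diameter 24) of the bright steel insert ring (diameter 60) in the middle of the microscope's stage, level with the top of the ring, 230 above the bench; z up. A specimen is laid over this opening.
- control_box: Fixed cream lamp control box, 160 (its x) x 200 (its y), with a panel that slopes up from 45 high at its front (-x) to 73 at the back (0.17 rad). Four square push keys in one row near the front, 50 apart, from its +y to its -y side: red, green, white, grey. Two black dials behind them, 70 from the row and 20 high. Origin at the centre of its underside.
- key_green_top (a point): Centre of the top of the green key, the lamp key: a cap 22 x 22 that stands 10 proud of the panel, square to it (its z is the panel's outward normal, leaning 0.17 rad from vertical towards the box's front).
- key_green (a joint): Travel of the green key (m): 0 released, 0.005 fully pressed; moves inward along the panel's normal. A spring pushes it back: it starts to move at about 1.2 N and is fully down at about 4 N.
- key_red (a joint): Travel of the red key beside the green one (m), same kind; 0 released. Leave alone.
- key_white (a joint): Travel of the white key beside the green one (m), same kind; 0 released. Leave alone.
- key_grey (a joint): Travel of the grey key at the box's -y end (m), same kind; 0 released. Leave alone.
- objective: Loose spare microscope objective standing on the bench: bright steel with a yellow band, diameter 28, height 42; origin under its centre. Leave alone.
- wash_bottle: Loose white wash bottle with a red bent spout, diameter 64, height 191; origin under its centre. Leave alone.
- jar: Loose amber jar with a black cap, diameter 48, height 70; origin under its centre. Leave alone.
- tweezers: Loose steel tweezers lying on the bench, 125 long (their x), 8 high; origin under the middle. Leave alone.
There are look-alikes about, which are no part of the job. What is shaped like the mount_copper but purple is not meant.

How it is judged:
By the outcome, as a careful person would: the job done as asked, in the order asked, and still so for the second after the job is handed in, with the robot touching nothing.
It also fails if it takes over 58 s, if anything falls off the work surface, if the arm or the gripper's body presses on something with over 40 N, if the wrist force passes 120 N, or if a joint passes its speed limit or range.

### The arm

A 7-joint arm with a two-finger parallel gripper is mounted at the origin on the work surface. World frame = base frame: x ahead of the robot, y to its left, z up, the work surface at z = 0. Lengths are in m, angles in degrees, forces in N, time in s.
With the tool pointing down it reaches from about 0.425 to 0.875 m from the base axis. Payload 4.7 kg.
Tool frame: the origin (TCP) lies at the very end of the fingers, on their centre line; the grasp point (between the pads) lies 19 mm behind it; z points along the fingers, y is the line along which they close (so a half turn about z gives the same grasp; the last joint's range is limited). The gripper opens to 87 mm and grips with 3 to 60 N. Pads are 19 mm wide; open, the fingers measure 117 mm over their backs; the gripper's body (75 mm by 190 mm) begins 51 mm behind the grasp point.
Start: joints at [-75.166, 18.392, -4.016, 83.108, 1.295, 78.541, -3.26], TCP at [0.158, 0.631, 0.223] pointing down, gripper open.
Joint ranges: [-163.93, 163.93], [-17.29, 119.83], [-79.2, 71.16], [3.27, 140.29], [-89.18, 269.18], [5.43, 117.66], [-154.24, 154.24]. Speed limits (degrees/s): [147.25, 147.25, 180, 180, 180, 180, 180].

### API

Orientations are given as [roll, pitch, yaw] about the fixed x, y, z axes, in that order (R = Rz(yaw) Ry(pitch) Rx(roll)).
In Python, from cell import telemetry, cams, env gives the robot as it stands.
- The arm moves only by the tool arm_command, never from a script. Its argument "series" is text: rows parted by semicolons, each of 5 numbers parted by spaces: the shift along the tool's x, y, z in mm, then the turn about the tool's z in rad, then the closure in counts, from 0 (fully open) to 255 (shut). A call has 1 to 20 rows; each row shifts and turns the commanded pose from where the row before left it, along the tool's axes as they then stand; what a row does not reach is not made up. A row lasts 1/12 s, in which the tool goes at most 41.7 mm and 7.16 degrees, less where a joint would pass 70% of its speed; a pose out of reach is approached as far as the arm can. A call is refused whole if a number of a shift passes 41.7 or a number of a turn 0.125, either way. A call with a gripper value outside its range is refused whole. The fingers move at their own pace and stop on an object; "squeeze" is the grip in N (left out, the last holds). Time passes only in rows, so rows that do not move let the fingers close. It gives the time, the measured TCP pose, the force, the opening and the grip force at its end, in the units of the state.
- telemetry.get_obs(): the state, without advancing time (a new reading comes with each control period).
- cams.read_camera(name): name is "side" or "top" or "wrist"; returns the picture (480x640x3 uint8, blue, green, red); there is no depth.
- cams.calibration(name): a dict with "K" (3x3 intrinsics, pixels), "origin" and "rotation" of the camera in the world; the wrist camera has in their place "hand_eye" (4x4, takes a point from camera to tool coordinates, whose origin is the TCP and whose axes are the flange's). Camera axes: x right, y down, z forward; pixel columns grow to the right and rows downward; lengths in m; the calibration is good to about 2 mm. A picture is of the moment at which its call begins: read the wrist's pose just before it. calibration takes no time and is no camera call.
- env.sign_off(): hands the job in; it is judged then, once.
The state is a dict: "time_s": time; "qpos": joint angles; "joint_velocities": joint speeds; "effort": joint torques, N m; "tool_pos": TCP position; "tool_rot": TCP orientation; "force": force on the tool from outside, world axes, zero at the start; "wrist_torque": the same for the moment, N m; "grip_width": finger opening in m; "grasp_force": force on a finger pad.
Only numpy, scipy, OpenCV 4.12 (cv2) and the standard library are available. Lean on these libraries where they do the work, as an engineer would, in place of code of your own. Each camera call takes 0.05 s, during which the arm holds its last target. There are 200 camera calls.

## Working session

There is one attempt and no reset: what is moved stays moved. The work goes in short steps, Python scripts to look and compute and a tool call to move; the robot and the scene stay as the last step left them, time stands still between calls to the robot, and variables do not carry over. Pictures are saved under pics/ and viewed, at most 10 in all, crops included, and the job is handed in when it is done.

Besides the shell and the picture viewer there is one more tool, called after "Call:" by a JSON object that holds its "fn" and its "kwargs". arm_command: Moves the arm, as the interface text tells. Its arguments: {"type":"object","properties":{"series":{"type":"string"},"squeeze":{"type":"number"}},"required":["series"]}

```bash
mkdir -p pics
python3 - <<'E'
from cell import telemetry, cams
import cv2, numpy as np
np.set_printoptions(precision=4,suppress=True)
o=telemetry.get_obs();print(o)
for n in("top","side","wrist"):
    cv2.imwrite(f"pics/{n}0.png",cams.read_camera(n)); print(n,cams.calibration(n))
E
```

```text
{'time_s': 0.0, 'qpos': array([-75.1647,  18.4388,  -4.0163,  83.1749,   1.2957,  78.54  ,
        -3.2579]), 'joint_velocities': array([-0.0656, -0.0135, -0.0143,  0.0385, -0.0325, -0.0444, -0.037 ]), 'effort': array([  0.0001, -49.1308,  -0.4039, -31.2519,  -0.064 ,   0.0443,
         0.0002]), 'tool_pos': array([0.1575, 0.6301, 0.2215]), 'tool_rot': array([-179.8915,    0.0061,  165.9775]), 'force': array([ 0.4896, -0.5474,  0.1393]), 'wrist_torque': array([-0.0429,  0.0496,  0.041 ]), 'grasp_force': 0.0, 'grip_width': 0.08718096678384603}
top {'K': array([[523.9935,   0.    , 322.4819],
       [  0.    , 523.9935, 233.665 ],
       [  0.    ,   0.    ,   1.    ]]), 'origin': array([0.3988, 0.0217, 1.2682]), 'rotation': array([-172.9847,   -0.0093,  -88.6354])}
side {'K': array([[533.1985,   0.    , 318.6919],
       [  0.    , 533.1985, 232.2471],
       [  0.    ,   0.    ,   1.    ]]), 'origin': array([0.2409, 1.129 , 0.8358]), 'rotation': array([-120.5419,   -1.1708, -164.6356])}
wrist {'K': array([[338.0131,   0.    , 320.3598],
       [  0.    , 338.0131, 244.5299],
       [  0.    ,   0.    ,   1.    ]]), 'hand_eye': array([[ 0.0004, -0.9591, -0.2831,  0.0777],
       [ 1.    ,  0.0003,  0.0006,  0.    ],
       [-0.0005, -0.2831,  0.9591, -0.162 ],
       [ 0.    ,  0.    ,  0.    ,  1.    ]])}
```

View pics/top0.png

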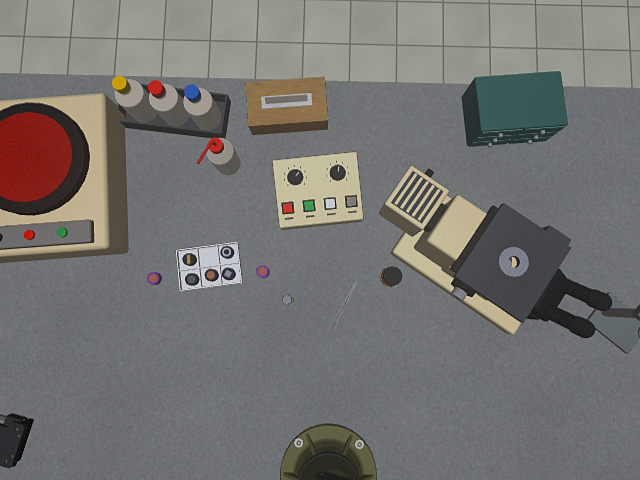

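View pics/side0.png

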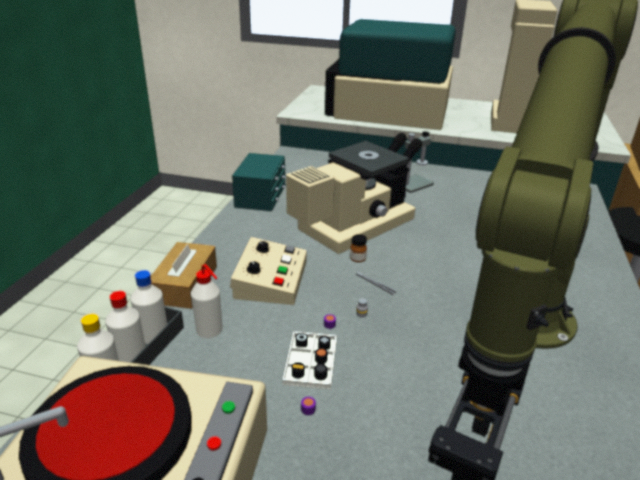

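View pics/wrist0.png

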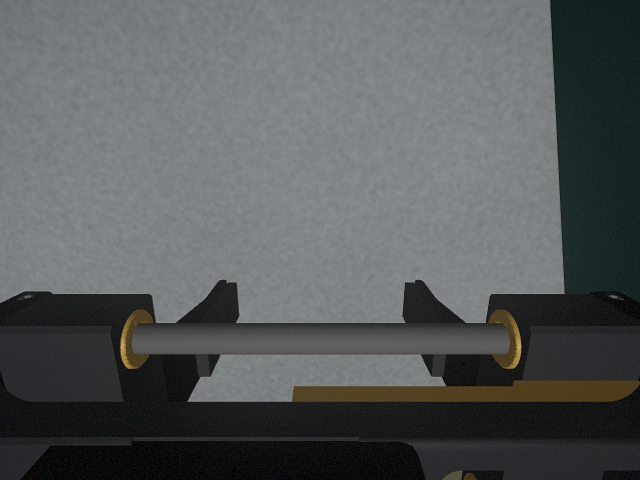

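The top view shows the green key at about (309,205), the copper mount in the tray at (211,275) with purple decoys outside the tray at (153,278) and (262,271), and the stage ring at (514,262). In the side view they are at about (282,270), (321,354) and (368,155). The wrist sees only bench and the open fingers.

```bash
cat > h.py <<'E'
from cell import telemetry, cams
import cv2, numpy as np
from scipy.spatial.transform import Rotation as R
np.set_printoptions(precision=4,suppress=True)
def pose(name,o=None):
    c=cams.calibration(name)
    if name!="wrist": return c["K"],np.array(c["origin"]),R.from_euler("xyz",c["rotation"],degrees=True).as_matrix()
    Rt=R.from_euler("xyz",o["tool_rot"],degrees=True).as_matrix(); H=c["hand_eye"]
    return c["K"],Rt@H[:3,3]+o["tool_pos"],Rt@H[:3,:3]
def ray(p,uv):
    K,t,M=p; d=M@np.linalg.solve(K,[uv[0],uv[1],1]); return t,d/np.linalg.norm(d)
def plane(p,uv,z):
    t,d=ray(p,uv); return t+d*(z-t[2])/d[2]
def tri(p,a,q,b):
    t,d=ray(p,a);s,e=ray(q,b); k=np.linalg.lstsq(np.c_[d,-e],s-t,rcond=None)[0]
    A,B=t+k[0]*d,s+k[1]*e; return (A+B)/2,np.linalg.norm(A-B)
def blobs(im,lo,hi,win,amin=15):
    x,y,w,h=win; m=cv2.inRange(cv2.cvtColor(im[y:y+h,x:x+w],cv2.COLOR_BGR2HSV),lo,hi)
    n,_,s,c=cv2.connectedComponentsWithStats(m)
    return [(c[i]+[x,y],s[i,2:5]) for i in range(1,n) if s[i,4]>=amin]
E
python3 - <<'E'
from h import *
T=cv2.imread("pics/top0.png");S=cv2.imread("pics/side0.png")
W={"green":((45,90,50),(85,255,255),(270,190,90,30),(230,230,80,70)),
"copper":((3,90,60),(14,255,255),(176,240,68,52),(284,328,56,56)),
"red":((0,150,80),(5,255,255),(270,190,90,40),(240,230,70,70)),
"white":((0,0,205),(180,40,255),(320,195,20,20),(280,250,13,15)),
"ring":((0,0,120),(180,60,255),(490,235,50,50),(350,145,40,20)),
"tray":((0,0,190),(180,40,255),(165,230,90,75),(275,320,70,70))}
p,q=pose("top"),pose("side")
for k,(lo,hi,w1,w2) in W.items():
    a=blobs(T,lo,hi,w1);b=blobs(S,lo,hi,w2);print(k,a,b)
    A=max(a,key=lambda t:t[1][2])[0] if a else None;B=max(b,key=lambda t:t[1][2])[0] if b else None
    if a and b:print("  ",tri(p,A,q,B))
for u,v,z in((309,205,.06),(288,208,.06),(351,201,.06),(211,275,.025)):print(u,v,plane(p,(u,v),z))
c=np.hstack([cv2.resize(T[235:295,170:250],None,fx=5,fy=5),cv2.resize(T[230:290,480:560],None,fx=5,fy=5)])
d=np.hstack([cv2.resize(S[325:385,280:360],None,fx=5,fy=5),cv2.resize(S[235:295,230:310],None,fx=5,fy=5)])
cv2.imwrite("pics/c.png",np.vstack([c,d]))
E
```

```text
green [(array([308.4091, 205.2955]), array([10, 10, 88], dtype=int32))] [(array([282.2712, 269.0847]), array([10,  8, 59], dtype=int32))]
   (array([0.6145, 0.0598, 0.0575]), np.float64(0.001239520963292784))
copper [(array([210.1481, 274.5   ]), array([ 8,  8, 54], dtype=int32))] [(array([320.971, 352.058]), array([11,  9, 69], dtype=int32))]
   (array([0.4487, 0.2892, 0.0236]), np.float64(0.0013012963405177656))
red [(array([287.2209, 207.5349]), array([10, 10, 86], dtype=int32))] [(array([278.1228, 280.6667]), array([ 9,  8, 57], dtype=int32))]
   (array([0.6084, 0.1094, 0.0564]), np.float64(0.0016193251526619786))
white [(array([329.6806, 202.9722]), array([ 9,  9, 72], dtype=int32))] [(array([286.02, 257.02]), array([10,  7, 50], dtype=int32))]
   (array([0.6206, 0.0102, 0.0621]), np.float64(0.0017007424526827416))
ring [(array([513.1693, 261.285 ]), array([ 30,  30, 579], dtype=int32))] [(array([368.1333, 154.4583]), array([ 20,   8, 120], dtype=int32))]
   (array([ 0.4813, -0.3556,  0.2274]), np.float64(0.0016747108441566223))
tray [(array([208.2938, 257.1738]), array([ 60,  26, 725], dtype=int32)), (array([232.6414, 273.5808]), array([ 21,  24, 198], dtype=int32)), (array([210.5393, 277.5497]), array([ 21,  21, 191], dtype=int32)), (array([189.4462, 279.3795]), array([ 24,  21, 195], dtype=int32))] [(array([308.9667, 360.0613]), array([  54,   53, 1142], dtype=int32))]
   (array([0.4822, 0.2987, 0.0017]), np.float64(0.017040639743441624))
309 205 [0.6142 0.0582 0.06  ]
288 208 [0.6059 0.1071 0.06  ]
351 201 [ 0.626  -0.0398  0.06  ]
211 275 [0.4468 0.2867 0.025 ]
```

View pics/c.png

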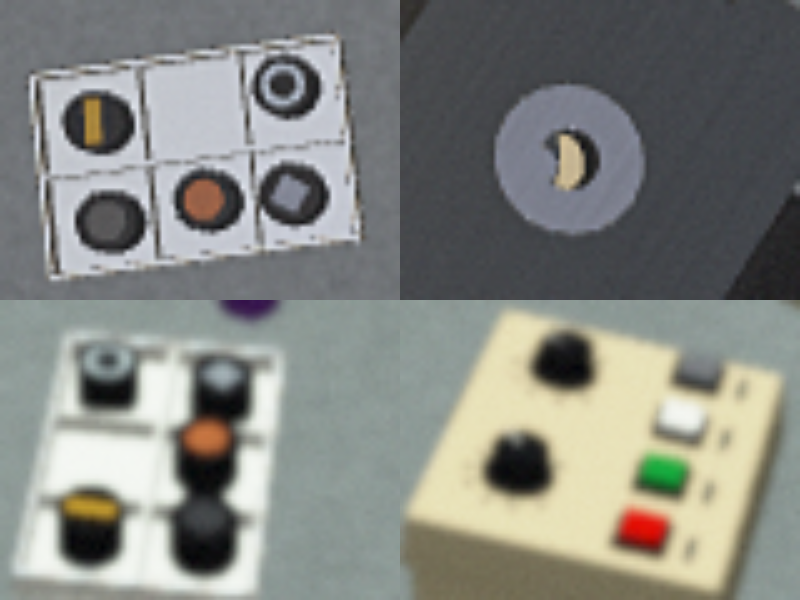

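The crops confirm the copper disc at the tray cell centre of the near row, the stage ring and the four keys. Raise, turn to line up with the key row, close the fingers and go over.

Call:
{"fn": "arm_command", "kwargs": {"series": "0 0 -15 -0.06 255; 0 0 -30 -0.122 255; 0 0 -30 -0.122 255; -8 -13 -15 -0.062 255; -16 -26 0 0 255; -20 -32 0 0 255; -20 -32 0 0 255; -20 -32 0 0 255; -20 -32 0 0 255; -20 -32 0 0 255; -20 -32 0 0 255; -20 -32 0 0 255; -20 -32 0 0 255; -20 -32 0 0 255; -20 -32 0 0 255; -20 -32 0 0 255; -20 -32 0 0 255; -20 -32 0 0 255; -20 -32 0 0 255; -20 -32 0 0 255", "squeeze": 10}}

```text
time_s: 1.82
tool_pos: [0.5419, 0.1524, 0.3125]
tool_rot: [180.0, 0.0, -173.0]
force: [0.5, 0.4, 0.7]
grip_width: 0.0007
grasp_force: 0.0
```

Call:
{"fn": "arm_command", "kwargs": {"series": "-15 -25 0 0 255; -15 -25 10 0 255; -15 -25 25 0 255; -8 -13 30 0 255; -4 -7 30 0 255; 0 0 30 0 255; 0 0 15 0 255; 0 0 0 0 255; 0 0 0 0 255; 0 0 0 0 255"}}

```text
time_s: 2.65
tool_pos: [0.6101, 0.0669, 0.174]
tool_rot: [180.0, 0.1, -173.0]
force: [-0.8, -0.1, 0.6]
grip_width: 0.0006
grasp_force: 0.0
```

```bash
cat > key.py <<'E'
from h import *
o=telemetry.get_obs();im=cams.read_camera("wrist");cv2.imwrite("pics/w1.png",im)
print(o["time_s"],o["tool_pos"],o["tool_rot"],o["force"])
p=pose("wrist",o)
for k,lo,hi in(("g",(45,90,50),(85,255,255)),("r",(0,150,80),(5,255,255))):
    for c,s in blobs(im,lo,hi,(0,0,640,480),100):print(k,c,s,plane(p,c,.06))
E
python3 key.py
```

```text
2.65 [0.6101 0.0669 0.174 ] [ 179.9919    0.1231 -173.0355] [-0.7907 -0.1038  0.6027]
g [311.6037 244.8203] [ 26  26 651] [0.6153 0.0602 0.06  ]
r [370.5 244.5] [ 26  26 672] [0.6089 0.1099 0.06  ]
```

View pics/w1.png

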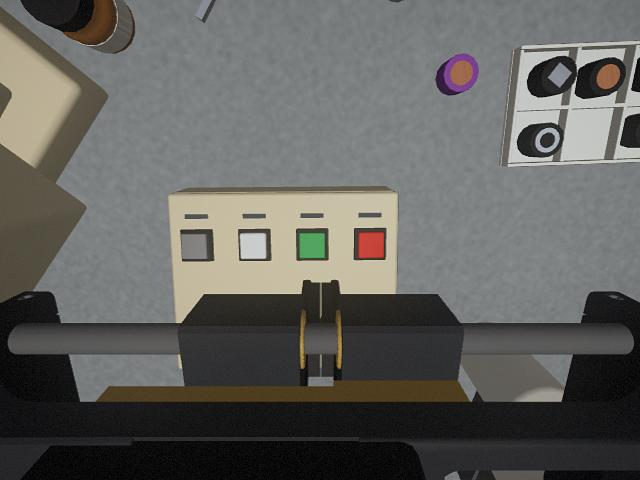

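The wrist view shows the key row square to the fingers: green at (312,245), red (370,244), white (254,244). Both sources agree on the green key at (0.615, 0.060), so I descend over it.

Call:
{"fn": "arm_command", "kwargs": {"series": "-2 -4 10 0 255; -0.5 -3.5 25 0 255; 0 0 25 0 255; 0 0 20 0 255; 0 0 10 0 255; 0 0 6 0 255; 0 0 3 0 255; 0 0 0 0 255; 0 0 0 0 255; 0 0 0 0 255; 0 0 0 0 255"}}

```text
time_s: 3.62
tool_pos: [0.6134, 0.0596, 0.0747]
tool_rot: [180.0, 0.1, -173.1]
force: [0.5, -0.3, 0.1]
grip_width: 0.0003
grasp_force: 0.0
```

```bash
python3 key.py
```

```text
3.6167 [0.6134 0.0596 0.0747] [ 179.9841    0.1148 -173.0506] [ 0.4668 -0.2636  0.1079]
g [321.6208 279.0191] [ 39  40 472] [0.6081 0.0598 0.06  ]
r [408.9542 282.2473] [ 41  23 918] [0.6041 0.1089 0.06  ]
```

Call:
{"fn": "arm_command", "kwargs": {"series": "0 0 3 0 255; 0 0 3 0 255; 0 0 2 0 255; 0 0 1 0 255; 0 0 1 0 255; 0 0 1 0 255; 0 0 1 0 255; 0 0 1 0 255; 0 0 0 0 255; 0 0 0 0 255"}}

```text
time_s: 4.5
tool_pos: [0.613, 0.0596, 0.0609]
tool_rot: [180.0, 0.0, -173.1]
force: [-0.1, 0.3, 2.9]
grip_width: 0.0004
grasp_force: 1.5
```

Call:
{"fn": "arm_command", "kwargs": {"series": "0 0 1 0 255; 0 0 0 0 255; 0 0 1 0 255; 0 0 0 0 255; 0 0 0 0 255; 0 0 0 0 255"}}

```text
time_s: 5.0
tool_pos: [0.6132, 0.0596, 0.0594]
tool_rot: [180.0, 0.1, -173.1]
force: [-0.2, 0.4, 5.9]
grip_width: 0.0006
grasp_force: 3.1
```

Call:
{"fn": "arm_command", "kwargs": {"series": "0 0 1 0 255; 0 0 0 0 255; 0 0 0 0 255; 0 0 -4 0 255; 0 0 -6 0 255; 0 0 -20 0 255; 0 0 -30 0 255; 0 0 -30 0 255; 7 12 -12 0 255; 14 25 0 0 255; 14 25 0 0 255; 14 25 0 0 255; 14 25 0 0 255; 14 25 0 0 255; 14 25 0 0 255; 14 25 0 0 255; 14 25 0 0 255; 14 25 0 0 255; 2 11 0 0 255; 0 0 0 0 255"}}

```text
time_s: 6.67
tool_pos: [0.4466, 0.2923, 0.1591]
tool_rot: [180.0, -0.1, -172.7]
force: [0.3, 0.9, 0.1]
grip_width: 0.0003
grasp_force: 0.0
```

Call:
{"fn": "arm_command", "kwargs": {"series": "0 0 0 0 255; 0 0 0 0 255; 0 0 0 0 255"}}

```text
time_s: 6.92
tool_pos: [0.4499, 0.2873, 0.1594]
tool_rot: [-179.9, 0.0, -173.3]
force: [0.4, 0.0, 0.2]
grip_width: 0.0007
grasp_force: 0.0
```

```bash
cat > cu.py <<'E'
from h import *
import sys
o=telemetry.get_obs();im=cams.read_camera("wrist");cv2.imwrite(f"pics/{sys.argv[1]}.png",im)
print(o["time_s"],o["tool_pos"],o["tool_rot"],o["force"])
p=pose("wrist",o)
for c,s in blobs(im,(3,90,60),(14,255,255),(0,0,640,480),150):print(c,s,plane(p,c,.0245))
E
python3 cu.py w2
```

```text
6.9167 [0.4499 0.2873 0.1594] [-179.9467    0.0092 -173.2504] [0.4034 0.0245 0.1786]
[189.266  230.0801] [ 21  19 312] [0.4603 0.1691 0.0245]
[322.8563 233.9192] [ 21  21 334] [0.4496 0.2896 0.0245]
[472.9293 238.5884] [ 21  20 311] [0.4379 0.4259 0.0245]
```

View pics/w2.png

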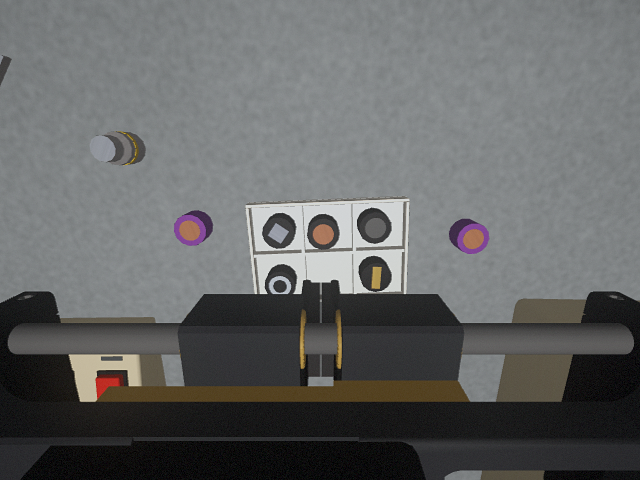

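The wrist view shows the copper mount at (323,234), nearly under the fingers, with purple decoys at (190,230) and (473,238). Descending to about 8 mm above its face.

Call:
{"fn": "arm_command", "kwargs": {"series": "0 2 5 0 255; 0 0 15 0 255; 0 0 25 0 255; 0 0 25 0 255; 0 0 20 0 255; 0 0 15 0 255; 0 0 8 0 255; 0 0 5 0 255; 0 0 4 0 255; 0 0 3 0 255; 0 0 1 0 255; 0 0 0 0 255; 0 0 0 0 255"}}

```text
time_s: 8.05
tool_pos: [0.4488, 0.2917, 0.0342]
tool_rot: [180.0, 0.1, -173.1]
force: [-0.7, 0.9, 1.0]
grip_width: 0.0008
grasp_force: 0.0
```

```bash
python3 cu.py w3; python3 -c "
from h import *
S=cams.read_camera('side');cv2.imwrite('pics/s3.png',cv2.resize(S[220:390,230:390],None,fx=3.5,fy=3.5))"
```

```text
8.05 [0.4488 0.2917 0.0342] [ 179.9604    0.058  -173.0541] [-0.6741  0.8821  1.0065]
[ 97.236  284.9294] [ 34  31 822] [0.4597 0.1698 0.0245]
[560.2455 299.2761] [ 34  30 786] [0.4374 0.425  0.0245]
```

View pics/s3.png

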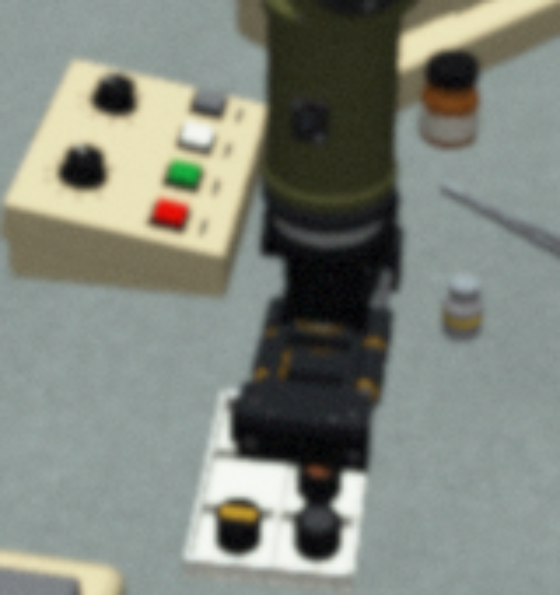

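The side crop shows the fingers directly above the copper mount (about (318,470) in the crop), with the green key back up. I hold there for over 2 s.

Call:
{"fn": "arm_command", "kwargs": {"series": "0 -1.5 1 0 255; 0 0 0 0 255; 0 0 0 0 255; 0 0 0 0 255; 0 0 0 0 255; 0 0 0 0 255; 0 0 0 0 255; 0 0 0 0 255; 0 0 0 0 255; 0 0 0 0 255; 0 0 0 0 255; 0 0 0 0 255; 0 0 0 0 255; 0 0 0 0 255; 0 0 0 0 255; 0 0 0 0 255; 0 0 0 0 255; 0 0 0 0 255; 0 0 0 0 255; 0 0 0 0 255"}}

```text
time_s: 9.82
tool_pos: [0.4486, 0.2899, 0.0326]
tool_rot: [180.0, 0.0, -173.1]
force: [0.3, -0.4, 0.6]
grip_width: 0.0007
grasp_force: 0.0
```

Call:
{"fn": "arm_command", "kwargs": {"series": "0 0 0 0 255; 0 0 0 0 255; 0 0 0 0 255; 0 0 0 0 255; 0 0 0 0 255; 0 0 0 0 255; 0 0 0 0 255; 0 0 0 0 255; 0 0 0 0 255; 0 0 0 0 255"}}

```text
time_s: 10.65
tool_pos: [0.4486, 0.2898, 0.0326]
tool_rot: [180.0, 0.0, -173.1]
force: [-0.8, -0.2, -0.1]
grip_width: 0.0004
grasp_force: 0.0
```

Call:
{"fn": "arm_command", "kwargs": {"series": "0 0 -10 0 255; 0 0 -25 0 255; 0 0 -38 0 255; 0 0 -38 0 255; 0 0 -38 0 255; 0 0 -38 0 255; 0 0 -38 0 255; 0 0 -38 0 255; 1 -10 -28 0 255; 2 -24 -14 0 255; 2.7 -36 0 0 255; 2.7 -36 0 0 255; 2.7 -36 0 0 255; 2.7 -36 0 0 255; 2.7 -36 0 0 255; 2.7 -36 0 0 255; 2.7 -36 0 0 255; 2.7 -36 0 0 255; 2.7 -36 0 0 255; 2.7 -36 0 0 255"}}

```text
time_s: 12.32
tool_pos: [0.4659, -0.1069, 0.3385]
tool_rot: [179.9, 0.1, -173.1]
force: [0.2, -0.8, -0.1]
grip_width: 0.0002
grasp_force: 0.0
```

Call:
{"fn": "arm_command", "kwargs": {"series": "2.7 -36 0 0 255; 2.7 -36 0 0 255; 2.7 -36 0 0 255; 2.7 -36 0 0 255; 2.7 -36 0 0 255; 2 -25 0 0 255; 1 -15 0 0 255; 0 -6 0 0 255; 0 0 0 0 255; 0 0 0 0 255; 0 0 0 0 255; 0 0 0 0 255"}}

```text
time_s: 13.32
tool_pos: [0.478, -0.3296, 0.3377]
tool_rot: [179.9, 0.1, -172.9]
force: [0.2, -0.1, 0.1]
grip_width: 0.0005
grasp_force: 0.0
```

```bash
cat > st.py <<'E'
from h import *
import sys
o=telemetry.get_obs();im=cams.read_camera("wrist");cv2.imwrite(f"pics/{sys.argv[1]}.png",im)
print(o["time_s"],o["tool_pos"],o["tool_rot"],o["force"],o["qpos"][6])
p=pose("wrist",o)
hsv=cv2.cvtColor(im,cv2.COLOR_BGR2HSV)
m=cv2.inRange(hsv,(0,0,105),(180,60,200));m[290:]=0
for c in cv2.findContours(m,cv2.RETR_EXTERNAL,cv2.CHAIN_APPROX_NONE)[0]:
    if cv2.contourArea(c)>800 and len(c)<700:
        e=cv2.fitEllipse(cv2.convexHull(c));print(e,cv2.boundingRect(c),plane(p,e[0],.23))
E
python3 st.py w4
```

```text
13.3167 [ 0.478  -0.3296  0.3377] [ 179.931     0.0559 -172.9035] [ 0.1649 -0.1354  0.0713] 137.20449614423973
((143.84471130371094, 115.80940246582031), (44.267276763916016, 97.20999908447266), 120.34326171875) (109, 83, 76, 66) [ 0.3968 -0.4723  0.23  ]
```

View pics/w4.png

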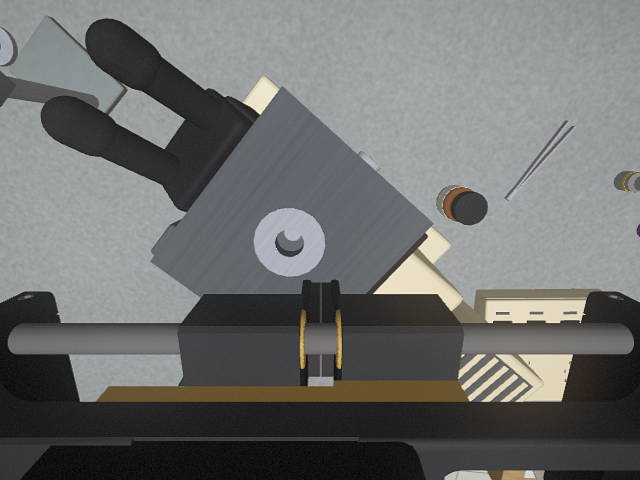

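The ring is at about (289,242), slightly ahead of the fingers, with the scope's stage clear. Refining the fit.

Run:
```python
from h import *
im=cv2.imread("pics/w4.png",0);o=telemetry.get_obs();p=pose("wrist",o)
m=(cv2.GaussianBlur(im,(3,3),0)[195:288,240:340]>138).astype(np.uint8)
c=max(cv2.findContours(m,cv2.RETR_EXTERNAL,cv2.CHAIN_APPROX_NONE)[0],key=cv2.contourArea)
e=cv2.fitEllipse(c);uv=np.array(e[0])+[240,195];X=plane(p,uv,.23)
d=X-o["tool_pos"];M=p[2]@np.linalg.inv(cams.calibration("wrist")["hand_eye"][:3,:3])
print(e,uv,X,o["tool_pos"],"tool shift mm",M.T@d*1000)
```

```text
((48.956295013427734, 46.84345626831055), (67.3687744140625, 70.7709732055664), 105.84021759033203) [288.9563 241.8435] [ 0.4808 -0.3554  0.23  ] [ 0.4779 -0.3298  0.3377] tool shift mm [  0.365  -25.9028 107.7128]
```

Call:
{"fn": "arm_command", "kwargs": {"series": "0 -10 0 0 255; 0 -12 5 0 255; 0 -4 15 0 255; 0 0 25 0 255; 0 0 20 0 255; 0 0 15 0 255; 0 0 9 0 255; 0 0 5 0 255; 0 0 3 0 255; 0 0 2 0 255; 0 0 0 0 255; 0 0 0 0 255; 0 0 0 0 255; 0 0 0 0 255; 0 0 0 0 255"}}

```text
time_s: 14.62
tool_pos: [0.4807, -0.3572, 0.2389]
tool_rot: [-180.0, 0.0, -173.1]
force: [0.4, -0.1, -0.4]
grip_width: 0.0003
grasp_force: 0.0
```

Run:
```python
from h import *
o=telemetry.get_obs();print(o["time_s"],o["tool_pos"],o["tool_rot"],o["force"])
S=cams.read_camera("side");T=cams.read_camera("top")
cv2.imwrite("pics/e.png",np.hstack([cv2.resize(S[110:230,270:430],(400,300)),cv2.resize(T[190:310,430:590],(400,300))]))
g=blobs(T,(45,90,50),(85,255,255),(270,190,90,30));print(g)
```

```text
14.6167 [ 0.4807 -0.3572  0.2389] [-179.9862    0.0303 -173.0578] [ 0.3649 -0.1376 -0.4392]
[(array([308.407 , 205.2326]), array([10, 10, 86], dtype=int32))]
```

View pics/e.png

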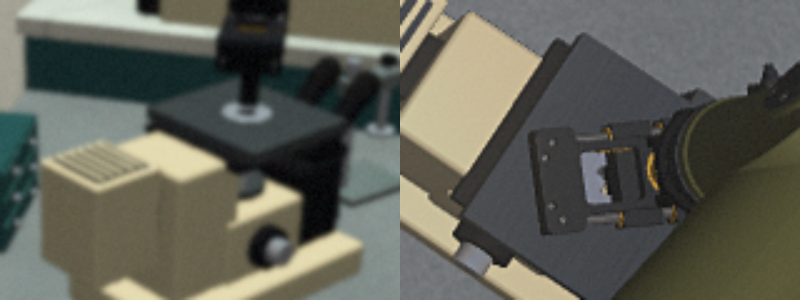

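The side crop shows the fingertips right over the ring's centre at (247,108); the stage is untouched. A small trim, hold, then hand in.

Call:
{"fn": "arm_command", "kwargs": {"series": "0 1.5 0.5 0 255; 0 0 0 0 255; 0 0 0 0 255; 0 0 0 0 255; 0 0 0 0 255; 0 0 0 0 255; 0 0 0 0 255; 0 0 0 0 255; 0 0 0 0 255; 0 0 0 0 255; 0 0 0 0 255; 0 0 0 0 255; 0 0 0 0 255; 0 0 0 0 255; 0 0 0 0 255; 0 0 0 0 255; 0 0 0 0 255; 0 0 0 0 255; 0 0 0 0 255; 0 0 0 0 255"}}

```text
time_s: 16.38
tool_pos: [0.4803, -0.3556, 0.238]
tool_rot: [180.0, 0.0, -173.1]
force: [0.3, 0.0, -0.7]
grip_width: 0.0004
grasp_force: 0.0
```

Call:
{"fn": "arm_command", "kwargs": {"series": "0 0 0 0 255; 0 0 0 0 255; 0 0 0 0 255; 0 0 0 0 255; 0 0 0 0 255; 0 0 0 0 255; 0 0 0 0 255; 0 0 0 0 255; 0 0 0 0 255; 0 0 0 0 255"}}

```text
time_s: 17.22
tool_pos: [0.4804, -0.3556, 0.2381]
tool_rot: [-180.0, 0.0, -173.1]
force: [1.3, -0.2, -0.4]
grip_width: 0.0006
grasp_force: 0.0
```

```bash
python3 -c "
from cell import env
print(env.sign_off())"
```

```text
the job is handed in; nothing more can be done
None
```

I pressed the green key with about 6 N and released it, held the fingertips about 8 mm above the copper mount for about 2.5 s, and handed the job in at 17 s with them still about 8 mm above the stage opening; no verdict came back.

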